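# Lock the T-footed hand rest into the engraving block

## Robot

A 6-joint arm with a two-finger parallel gripper is mounted at the origin on the work surface. World frame = base frame: x ahead of the robot, y to its left, z up, the work surface at z = 0. Lengths are in mm, angles in rad, forces in N, time in s.
With the tool pointing down it reaches from about 275 to 750 mm from the base axis. Payload 10.2 kg.
Tool frame: the origin (TCP) lies midway between the tips of the shut fingers; the grasp point (between the pads) lies 19 mm behind it; z points along the fingers, y is the line along which they close (so a half turn about z gives the same grasp; the last joint's range is limited). The gripper opens to 85 mm and grips with 20 to 120 N. Pads are 22 mm wide; open, the fingers measure 114 mm over their backs; the gripper's body (76 mm by 85 mm) begins 54 mm behind the grasp point. The pads swing forward as they close: fully open they stand 13 mm farther back than shut.
Start: joints at [1.123, 0.313, 1.498, -0, 1.331, -0.223], TCP at [117.041, 511.793, 231.294] pointing down, gripper open.
Joint ranges: [-2.94, 2.94], [-0.97, 2.17], [0.19, 2.56], [-1.23, 4.37], [0.02, 3.11], [-2.88, 2.88]. Speed limits (rad/s): [2.39, 2.39, 3.01, 3.14, 3.14, 3.14].

## Interface

Orientations are given as a unit quaternion [w, x, y, z].
In Python, from rig import ctrl gives the robot as it stands.
- The arm moves only by the tool send_rows, never from a script. Its argument "targets" is a list of rows, each a list of 7 numbers: the closure, from -1 (fully open) to 1 (shut), so that 0 is half open, then the shift along the tool's x, y, z in m, then the turn, a rotation vector about the tool's x, y, z in rad. In form: [[claw, dx, dy, dz, ax, ay, az], ...]. A call has exactly 10 rows; each row shifts and turns the commanded pose from where the row before left it, along the tool's axes as they then stand; what a row does not reach is not made up. A row lasts 1/8 s, in which the tool goes at most 62.5 mm and 10.7 degrees, less where a joint would pass 70% of its speed; a pose out of reach is approached as far as the arm can. A call with a gripper value outside its range is refused whole. The fingers move at their own pace and stop on an object; "squeeze" is the grip in N (left out, the last holds). Time passes only in rows, so rows that do not move let the fingers close, or fill a call up. It gives the time, the measured TCP pose, the force, the opening and the grip force at its end, in the units of the state.
- ctrl.sense(): the state, without advancing time (a new reading comes with each control period).
- ctrl.capture(name): name is "side" or "top" or "wrist"; returns a dict with "img" (420x560x3 uint8, red, green, blue), "camera_matrix" (3x3 intrinsics, pixels), "R" (3x3) and "t" (3): a world point X has camera coordinates R X + t. Camera axes: x right, y down, z forward; pixel columns grow to the right and rows downward; lengths in mm; the calibration is good to about 2 mm. A picture is of the moment at which its call begins. There is no depth.
- ctrl.finish_job(): hands the job in; it is judged then, once.
Trained networks look in a picture, given as the dict that the camera call returned (one of the last four; its "shot" number tells which), for a name from the list of things; names that differ only in an ending like _2 or _b are one class to them, and where a whole thing is asked for, a point or a joint stands for the part that bears it (a point fixed in the world has none). Each returns a list of dicts, best first, with "score" (0 to 1); they miss things now and then, are a little off and sometimes report something else, mostly with a low value. They report only what shows in the picture. A call takes as long as a camera call.
- ctrl.boxes_of(query, picture): "extent" ([left, top, width, height] in pixels, round what is visible of it).
- ctrl.landmark_of(query, picture): "point" ([column, row] in pixels: a listed point, or the origin of a listed thing).
The state is a dict: "time_s": time; "joints": joint angles; "dq": joint speeds; "tau": joint torques, N m; "eef_pos": TCP position; "ee_rot": TCP orientation; "force": force on the tool from outside, world axes, zero at the start; "wrist_torque": the same for the moment, N m; "grip_width": opening from 0.0 (shut) to 1.0 (fully open); "grip_force": force on a finger pad.
Only numpy, scipy, OpenCV 4.12 (cv2) and the standard library are available. Lean on these libraries where they do the work, as an engineer would, in place of code of your own. Each camera call takes 0.05 s, during which the arm holds its last target. There are 200 camera calls.

## Task

Take the hand rest with the wooden crossbar out of the stand, feel for the slot in the steel plate of the engraving block and pass the rest's T-foot down through it. Press the rest down against the spring pad, give it a quarter turn, and let it spring up so that the foot sits fully home in the cross groove under the plate and the rest stands upright on its own, let go. Work gently, never forcing the rest against the block, and leave the round-knobbed post, the graver, the jar and the copper blank where they are.

Things in the scene. Friction and masses are not known exactly. Their poses are not given: they have to be found in the camera images.
- rest: Hand rest, loose, about 140 g (varies). From below: steel cross pin (T-foot), steel shank 9 mm thick, flange disc, wooden bar on top; 82 mm tall in all. Pin and bar both lie along x. Origin: underside of the foot on the shank's axis; z up the shank. Starts upright in one of the stand's slots, hanging by its flange; lift it straight up 40 mm or more. A half turn about z makes no difference.
- rest_foot (a point): Centre of the steel cross pin: 10 mm thick, 34 mm long along the rest's x, round ends, rounded above; its underside is flat with square edges, 30 by 9.6 mm. On the shank's axis, 5 mm above the rest's origin.
- rest_flange (a point): Centre of the underside of the flange disc (30 mm across, 4 mm thick), 27 mm above the rest's origin.
- rest_bar (a point): Middle of the wooden bar, 73 mm above the rest's origin. The bar is 58 mm along x, 14 mm along y, 18 mm tall: grip it here, pads across the 14 mm.
- block: Engraving block, fixed; position and yaw vary. Wooden frame 120 mm (x) by 152 mm (y), 62 mm high, steel plate on top with one slot. At its +x end (x = 60 to 140 mm) a wooden shoulder with a carved red panel, up to 75 mm high. Origin: on the bench under the middle of the slot's travel, z up. More than 25 N between rest and block spoils the work; 3 to 6 N is enough to feel the plate.
- block_slot (a point): Middle of the slot's possible travel, on the block, at the steel plate's upper face (60 mm above the bench, flat, square-edged slot). The through slot is 38 mm long along block x, 13 mm wide in y, at x = 0. The plate was set by hand and clamped: the slot's true centre lies anywhere up to 15 mm from this point along block y, either way, and must be felt for or seen.
- block_groove (a point): Below block_slot, 47 mm above the bench: height of the pin's centre when home. The plate is 8 mm thick; under it beside the slot hang lips 4 mm deep, broken by a cross groove 14 mm wide along block y at x = 0. The foot can turn (either way) only while the pin's centre is 43 mm or less above the bench; the flange meets the plate at 38 mm, a hard stop. It moves in y with the slot.
- block_pad (a point): Below block_slot, 44.5 mm above the bench: free height of the top of a round brass spring pad, 42 mm across, centred under the slot and moving in y with it. It pushes up with 3 N at first and 0.6 N more per mm. With the pin along block y and the rest let go, the pad lifts it into the cross groove and holds it there.
- stand: Wooden stand, fixed, its position and yaw vary: 74 mm (x) by 190 mm (y), 34 mm high, with two upright slots, 17 mm in x and 40 mm in y, at y = -46 and +46 mm. Origin at the centre of its underside. One slot holds the rest, the other the post.
- post: Bystander in the stand's other slot: loose post with a plain round foot, flange and round wooden knob 26 mm across, 78 mm tall. Origin: centre of its foot's underside.
- graver: Bystander: a graver, 150 mm long with a handle, lying on the bench beside the block. Origin on its underside, within its length.
- jar: Bystander: a small amber jar 40 mm across, 45 mm high, near the stand. Origin: centre of its underside.
- blank: Bystander: a copper blank 45 by 70 by 6 mm lying near the stand. Origin: centre of its underside.

How it is judged:
By the outcome, as a careful person would: the job done as asked, in the order asked, and still so for the second after the job is handed in, with the robot touching nothing.
It also fails if it takes over 64 s, if anything falls off the work surface, if the arm or the gripper's body presses on something with over 40 N, if the wrist force passes 120 N, or if a joint passes its speed limit or range.

## Working session

There is one attempt and no reset: what is moved stays moved. The work goes in short steps, Python scripts to look and compute and a tool call to move; the robot and the scene stay as the last step left them, time stands still between calls to the robot, and variables do not carry over. Pictures are saved under pics/ and viewed, at most 10 in all, crops included, and the job is handed in when it is done.

Besides the shell and the picture viewer there is one more tool, called after "Emit:" as name(argument=value, ...), one argument or row to a line, values as JSON. send_rows: Moves the arm, as the interface text tells. Its arguments: {"type":"object","properties":{"targets":{"type":"array"},"squeeze":{"type":"number"}},"required":["targets"]}

```bash
ls; mkdir -p pics
cat > h.py <<'E'
import numpy as np, cv2
from rig import ctrl
def cap(n,save=None):
    p=ctrl.capture(n)
    if save: cv2.imwrite(f'pics/{save}.png',cv2.cvtColor(np.asarray(p['img']),cv2.COLOR_RGB2BGR))
    return p
def ray(p,uv):
    K,R,t=[np.array(p[k],float) for k in('camera_matrix','R','t')]
    d=R.T@np.linalg.solve(K,[uv[0],uv[1],1]); return -R.T@t,d/np.linalg.norm(d)
def atz(p,uv,z):
    c,d=ray(p,uv); return c+d*(z-c[2])/d[2]
def tri(rs):
    A=0;b=0
    for c,d in rs:
        M=np.eye(3)-np.outer(d,d);A=A+M;b=b+M@c
    X=np.linalg.solve(A,b); return X,[round(float(np.linalg.norm((np.eye(3)-np.outer(d,d))@(X-c))),1) for c,d in rs]
def proj(p,X):
    K,R,t=[np.array(p[k],float) for k in('camera_matrix','R','t')]
    v=K@(R@np.array(X)+t); return v[:2]/v[2]
E
python3 - <<'E'
from h import *
s=ctrl.sense();print(s)
P={n:cap(n,n+'0') for n in('top','side','wrist')}
for q in('rest_bar','rest_flange','rest','block','block_slot','stand','post','graver','jar','blank'):
    for n,p in P.items():
        print(q,n,[(round(float(d['score']),2),np.round(d['point']).tolist()) for d in ctrl.landmark_of(q,p)[:2]],[np.round(d['extent']).tolist() for d in ctrl.boxes_of(q,p)[:1]])
a=[cv2.imread(f'pics/{n}0.png') for n in P]
E
```

```text
pics
{'time_s': 0.0, 'joints': array([ 1.12264929e+00,  3.13463037e-01,  1.49845378e+00,  7.60691944e-06,
        1.33097231e+00, -2.23395776e-01]), 'dq': array([ 4.77764018e-04,  1.74365316e-03, -1.82492518e-03, -4.51193929e-05,
       -3.15844845e-04, -3.14269700e-04]), 'tau': array([ 4.01034722e-04, -4.12276375e+01, -2.59736878e+01, -2.37507993e-04,
        4.29557695e-03,  3.76646631e-05]), 'eef_pos': array([116.89777877, 511.55800261, 230.7221129 ]), 'ee_rot': array([-2.17079475e-04,  1.12140140e-01,  9.93692190e-01, -6.10817687e-04]), 'force': array([ 0.11894217, -0.30587503,  1.37841267]), 'wrist_torque': array([ 0.04137881, -0.01362042, -0.03838386]), 'grip_force': 0.0, 'grip_width': 1.005770633370895}
rest_bar top [(0.61, [390.0, 187.0])] [[380.0, 182.0, 22.0, 7.0]]
rest_bar side [(0.76, [322.0, 317.0])] [[316.0, 304.0, 17.0, 31.0]]
rest_bar wrist [] []
rest_flange top [(0.65, [232.0, 224.0]), (0.56, [384.0, 186.0])] []
rest_flange side [(0.92, [323.0, 322.0]), (0.43, [245.0, 164.0])] [[316.0, 299.0, 16.0, 33.0]]
rest_flange wrist [] []
rest top [(0.48, [384.0, 194.0]), (0.4
[... 535 characters left out ...]
[(0.74, [313.0, 310.0]), (0.48, [256.0, 198.0])] [[281.0, 263.0, 73.0, 97.0]]
stand wrist [] []
post top [(0.52, [346.0, 198.0]), (0.42, [233.0, 226.0])] []
post side [] [[303.0, 269.0, 12.0, 23.0]]
post wrist [] []
graver top [(0.94, [182.0, 229.0])] [[174.0, 203.0, 11.0, 63.0]]
graver side [(0.67, [248.0, 163.0])] [[217.0, 158.0, 59.0, 7.0]]
graver wrist [] []
jar top [(0.73, [358.0, 228.0]), (0.65, [382.0, 190.0])] [[352.0, 221.0, 15.0, 11.0]]
jar side [(0.66, [275.0, 306.0])] [[300.0, 271.0, 13.0, 20.0]]
jar wrist [] []
blank top [(0.98, [342.0, 165.0]), (0.71, [232.0, 228.0])] [[351.0, 219.0, 19.0, 16.0]]
blank side [(0.72, [343.0, 284.0])] [[330.0, 266.0, 27.0, 34.0]]
blank wrist [] []
```

Run:
```python
from h import *
a=cv2.imread('pics/top0.png')[140:290,150:430];b=cv2.imread('pics/side0.png')[130:400,200:400]
a=cv2.resize(a,None,fx=1.42*1,fy=1.42,interpolation=2);b=cv2.resize(b,None,fx=2,fy=2,interpolation=2)
c=np.zeros((600,800,3),np.uint8);c[:a.shape[0],:a.shape[1]]=a;c[:b.shape[0],400:800]=b
cv2.imwrite('pics/m0.png',c)
T=ctrl.capture('top');S=ctrl.capture('side')
for n,u,v in(('bar',[390,187],[322,317]),('slot',[230,227],[255,183])):print(n,tri([ray(T,u),ray(S,v)]))
for n,u,z in(('bar',[390,187],73),('slot',[230,227],60),('blk',[236,224],0),('stand',[365,193],0),('post',[346,198],70),('jar',[358,228],20)):print(n,atz(T,u,z).round())
print(ray(T,[280,210]),ray(S,[280,210]),T['camera_matrix'])
W=ctrl.capture('wrist');print(W['camera_matrix'],W['R'],W['t'],-W['R'].T@W['t'])
```

```text
bar (array([ 596.08489575, -265.87375613,   72.07805408]), [1.5, 1.5])
slot (array([502.88562055, 119.63235287,  54.62438178]), [1.6, 1.6])
bar [ 598. -266.   73.]
slot [501. 119.  60.]
blk [513. 110.   0.]
stand [ 593. -220.    0.]
post [ 571. -160.   70.]
jar [ 502. -197.   20.]
(array([ 427.57068833,    6.10718335, 1166.40999939]), array([ 0.10333036, -0.00688579, -0.99462326])) (array([ 470.70940309, -572.11578841,  803.2011022 ]), array([ 0.0874928 ,  0.61986196, -0.77981803])) [[459.23789261   0.         274.06537876]
 [  0.         459.23789261 206.36009256]
 [  0.           0.           1.        ]]
[[378.0060886    0.         273.39524737]
 [  0.         378.0060886  204.02063466]
 [  0.           0.           1.        ]] [[ 2.23214823e-01  9.74769251e-01  2.23559076e-04]
 [ 9.40520517e-01 -2.15432370e-01  2.62697642e-01]
 [ 2.56117746e-01 -5.84277459e-02 -9.64878178e-01]] [-524.95284739  -33.12890593  377.85104263] [ 51.56131548 526.64783987 373.40046909]
```

View pics/m0.png

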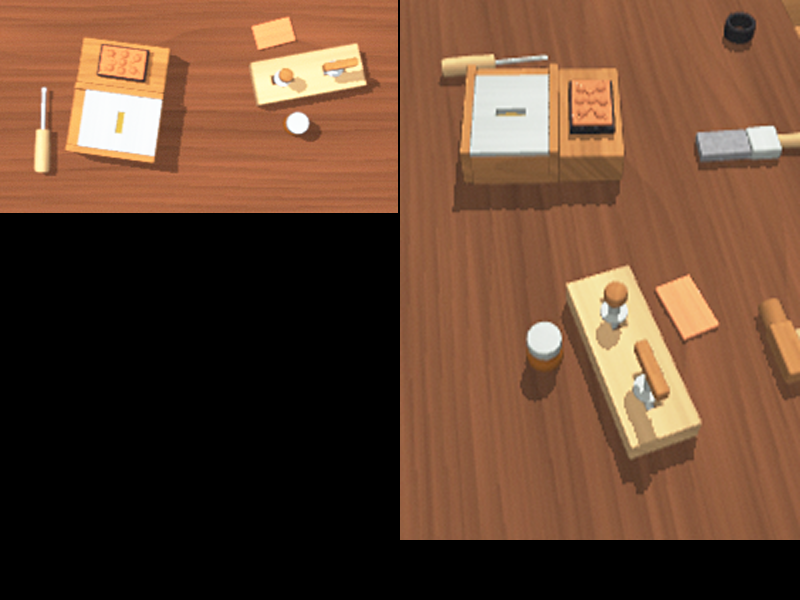

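The top view shows the visible slot at about (234,226) and the rest bar at (389,186). The stand's long axis is about -75° in world and the block's yaw about -9°. I'm moving the wrist camera over the rest.

Emit:
send_rows(
  targets=[
    [-1, -0.043, -0.043, 0.003, 0, 0, 0],
    [-1, -0.043, -0.043, 0.003, 0, 0, 0],
    [-1, -0.043, -0.043, 0.003, 0, 0, 0],
    [-1, -0.043, -0.043, 0.003, 0, 0, 0],
    [-1, -0.043, -0.043, 0.003, 0, 0, 0],
    [-1, -0.043, -0.043, 0.003, 0, 0, 0],
    [-1, -0.043, -0.043, 0.003, 0, 0, 0],
    [-1, -0.043, -0.043, 0.003, 0, 0, 0],
    [-1, -0.043, -0.043, 0.003, 0, 0, 0],
    [-1, -0.043, -0.043, 0.003, 0, 0, 0],
  ],
)

```text
time_s: 4.55
eef_pos: [441.2, -5.3, 201.4]
ee_rot: [0.0, 0.112, 0.994, 0.0]
force: [0.6, 0.2, 0.6]
grip_width: 1.004
grip_force: 0.0
```

Emit:
send_rows(
  targets=[
    [-1, -0.043, -0.043, 0.003, 0, 0, 0],
    [-1, -0.043, -0.043, 0.003, 0, 0, 0],
    [-1, -0.043, -0.043, 0.003, 0, 0, 0],
    [-1, -0.043, -0.043, 0.003, 0, 0, 0],
    [-1, -0.038, -0.045, 0.003, 0, 0, 0.18],
    [-1, 0, 0, 0, 0, 0, 0.18],
    [-1, 0, 0, 0, 0, 0, 0.18],
    [-1, 0, 0, 0, 0, 0, 0.18],
    [-1, 0, 0, 0, 0, 0, 0.18],
    [-1, 0, 0, 0, 0, 0, 0.18],
  ],
)

```text
time_s: 5.8
eef_pos: [596.7, -261.6, 186.2]
ee_rot: [-0.0, 0.609, 0.793, -0.0]
force: [0.2, -0.8, -0.2]
grip_width: 1.0
grip_force: 0.0
```

Run:
```python
from h import *
s=ctrl.sense();print(s['time_s'],s['eef_pos'],s['ee_rot'],s['force'])
p=cap('wrist','w1')
for q in('rest_bar','rest_flange','post'):
    print(q,[(round(float(d['score']),2),np.round(d['point'],1).tolist()) for d in ctrl.landmark_of(q,p)[:2]],[np.round(d['extent']).tolist() for d in ctrl.boxes_of(q,p)[:1]])
print(atz(p,ctrl.landmark_of('rest_bar',p)[0]['point'],73))
np.savez('w1.npz',R=p['R'],t=p['t'],camera_matrix=p['camera_matrix'])
```

```text
5.8 [ 596.70870034 -261.59992337  186.15656486] [-1.07809185e-04  6.09460712e-01  7.92816264e-01 -1.61877678e-05] [ 0.16483523 -0.77673726 -0.18674129]
rest_bar [(0.65, [279.8, 208.9])] [[259.0, 164.0, 35.0, 89.0]]
rest_flange [(0.86, [277.8, 195.5])] [[258.0, 167.0, 40.0, 84.0]]
post [(0.55, [283.0, 74.8]), (0.34, [276.6, 208.8])] [[266.0, 50.0, 39.0, 41.0]]
[ 601.98940632 -266.73908868   73.        ]
```

View pics/w1.png

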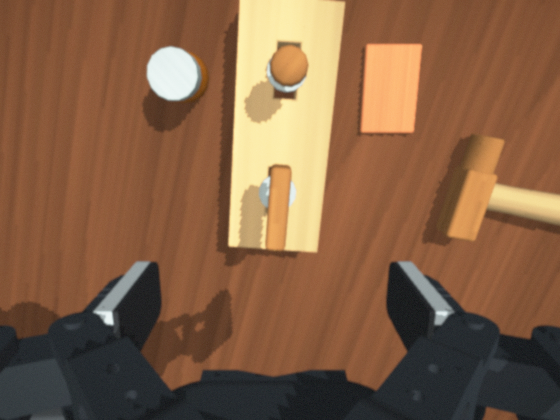

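The wrist view shows the bar's top face from about (281,166) to (276,249), with the post at (290,65) and both fingers clear. I'll refine its yaw and centre.

Run:
```python
from h import *
p=dict(np.load('w1.npz'))
im=cv2.cvtColor(cv2.imread('pics/w1.png'),cv2.COLOR_BGR2HSV)[150:265,225:325]
print(im[55,[15,30,40,48,52,56,60,65,75]], im[25,[15,40,46,50,55,60,70]])
m=((im[...,1]>150)&(im[...,2]>90)&(im[...,0]<16)).astype(np.uint8)
n,l,st,c=cv2.connectedComponentsWithStats(m);i=1+st[1:,4].argmax();print(st[i])
pts=np.argwhere(l==i)[:,::-1]+[225,150]
X=np.array([atz(p,q,82)[:2] for q in pts]).astype(np.float32)
r=cv2.minAreaRect(X);print(r)
_,v=np.linalg.eigh(np.cov(X.T));print(np.degrees(np.arctan2(v[1,1],v[0,1])),X.mean(0))
```

```text
[[ 22  94 246]
 [ 18 108 198]
 [ 38  18 166]
 [ 16 150 235]
 [ 15 149 227]
 [ 15 153 226]
 [ 15 159 221]
 [ 23  36 234]
 [ 22  93 246]] [[ 24  81 252]
 [ 24  85 251]
 [ 14 151 169]
 [ 15 152 225]
 [ 15 151 229]
 [ 15 151 229]
 [ 23  90 250]]
[ 43  16  22  89 907]
((600.2893676757812, -266.3349914550781), (12.644182205200195, 62.24201202392578), 12.441405296325684)
104.55064998818521 [ 599.717   -260.48996]
```

Run:
```python
from h import *
p=dict(np.load('w1.npz'))
im=cv2.cvtColor(cv2.imread('pics/w1.png'),cv2.COLOR_BGR2HSV)[150:265,225:325]
for vmin in(90,205):
    m=((im[...,1]>128)&(im[...,2]>vmin)&(im[...,0]<18)).astype(np.uint8)
    n,l,st,c=cv2.connectedComponentsWithStats(m);i=1+st[1:,4].argmax();print(st[i])
    pts=np.argwhere(l==i)[:,::-1]+[225,150]
    X=np.array([atz(p,q,82)[:2] for q in pts]).astype(np.float32)
    r=cv2.minAreaRect(X);print(r)
    _,v=np.linalg.eigh(np.cov(X.T));print(np.degrees(np.arctan2(v[1,1],v[0,1])),X.mean(0))
s=ctrl.sense();q=s['ee_rot'];print('tool yaw',180-0+0*1,np.degrees(2*np.arctan2(q[2],q[1])),s['eef_pos'])
```

```text
[   0   15  100  100 3290]
((599.0787963867188, -270.2572326660156), (69.85186767578125, 70.41019439697266), 14.877589225769043)
96.16858305740702 [ 604.4983 -279.678 ]
[  42   18   24   81 1365]
((600.3867797851562, -264.94512939453125), (12.308842658996582, 56.69735336303711), 10.323853492736816)
100.10717462659835 [ 599.983   -264.38104]
tool yaw 180 105.33982205735487 [ 596.71047393 -261.59859951  186.27399686]
```

Emit:
send_rows(
  targets=[
    [-1, -0.005, 0.0025, 0.01, 0, 0, 0.09],
    [-1, 0, 0, 0.01, 0, 0, 0],
    [-1, 0, 0, 0.01, 0, 0, 0],
    [-1, 0, 0, 0.01, 0, 0, 0],
    [-1, 0, 0, 0.01, 0, 0, 0],
    [-1, 0, 0, 0.01, 0, 0, 0],
    [-1, 0, 0, 0, 0, 0, 0],
    [-1, 0, 0, 0, 0, 0, 0],
    [-1, 0, 0, 0, 0, 0, 0],
    [-1, 0, 0, 0, 0, 0, 0],
  ],
)

```text
time_s: 7.45
eef_pos: [600.5, -265.8, 126.6]
ee_rot: [0.0, 0.642, 0.767, 0.0]
force: [-0.2, 0.4, 0.9]
grip_width: 0.999
grip_force: 0.0
```

Run:
```python
from h import *
s=ctrl.sense();q=s['ee_rot'];print(s['time_s'],s['eef_pos'],np.degrees(2*np.arctan2(q[2],q[1])),s['force'])
p2=cap('wrist','w2');p1=dict(np.load('w1.npz'))
d=[ctrl.landmark_of(k,p2) for k in('rest_bar','rest_flange')]
print([x[:1] for x in d])
for k,(x,u) in enumerate(zip(d,([279.8,208.9],[277.8,195.5]))):
    if x: print(tri([ray(p1,u),ray(p2,x[0]['point'])]))
np.savez('w2.npz',R=p2['R'],t=p2['t'],camera_matrix=p2['camera_matrix'])
R=[]
for n,p in(('w1',p1),('w2',p2)):
    im=cv2.cvtColor(cv2.imread(f'pics/{n}.png'),cv2.COLOR_BGR2HSV)
    m=((im[...,1]>128)&(im[...,2]>205)&(im[...,0]<18)).astype(np.uint8);m[:,:225]=0;m[:,330:]=0;m[:120]=0
    c,l,st,ce=cv2.connectedComponentsWithStats(m);i=1+st[1:,4].argmax();print(st[i],ce[i])
    pts=np.argwhere(l==i)[:,::-1]
    r=cv2.minAreaRect(pts.astype(np.float32));print(r);R.append(r[0])
    for z in(82,89):
        X=np.array([atz(p,q,z)[:2] for q in pts]).astype(np.float32);print(z,cv2.minAreaRect(X))
print(tri([ray(p1,R[0]),ray(p2,R[1])]))
```

```text
7.45 [ 600.52306392 -265.83142583  126.60875073] 100.08491445136785 [-0.16292565  0.37328835  0.88590185]
[[{'point': [274.0, 228.1], 'score': 0.94}], [{'point': [275.2, 207.5], 'score': 0.74}]]
(array([ 600.77387821, -265.19902794,   77.1665335 ]), [0.9, 0.9])
(array([ 602.90475483, -273.70278582,    4.59154063]), [0.4, 0.4])
[ 267  168   24   81 1365] [278.1025641 208.2014652]
((278.4706115722656, 208.36248779296875), (18.075815200805664, 80.54647827148438), 4.635463714599609)
82 ((600.3867797851562, -264.94512939453125), (12.308842658996582, 56.69735336303711), 10.323853492736816)
89 ((599.7753295898438, -263.026123046875), (11.959010124206543, 55.08586502075195), 10.323759078979492)
[ 263  179   22  104 2175] [273.64965517 229.68229885]
((273.5, 230.5), (103.0, 21.0), 90.0)
82 ((599.7061157226562, -265.56524658203125), (11.165995597839355, 56.9041633605957), 10.489625930786133)
89 ((599.2691040039062, -263.121337890625), (10.74726676940918, 54.770381927490234), 10.489510536193848)
(array([ 599.39511263, -262.20367816,   88.92786768]), [0.2, 0.2])
```

View pics/w2.png

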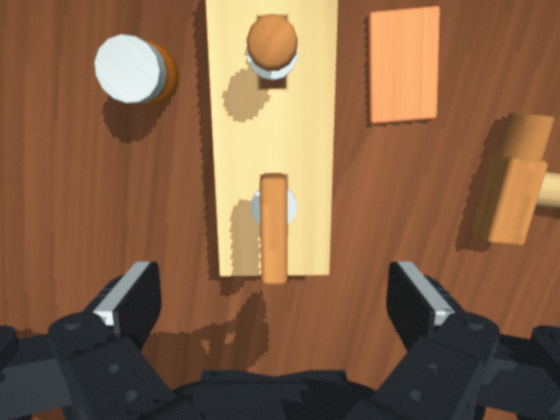

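The bar's top triangulates to z ≈ 89 mm, so its centre is at 80. Its centre is at about (599.5, -263) and its yaw is 100°, and the bar at (273,230) lies parallel to the fingers' pads. Descend and grip.

Emit:
send_rows(
  targets=[
    [-1, 0.0025, -0.001, 0.01, 0, 0, 0],
    [-1, 0, 0, 0.01, 0, 0, 0],
    [-1, 0, 0, 0.01, 0, 0, 0],
    [-1, 0, 0, 0.01, 0, 0, 0],
    [-1, 0, 0, 0.01, 0, 0, 0],
    [-1, 0, 0, 0.0075, 0, 0, 0],
    [-1, 0, 0, 0.0075, 0, 0, 0],
    [-1, 0, 0, 0, 0, 0, 0],
    [-1, 0, 0, 0, 0, 0, 0],
    [0, 0, 0, 0, 0, 0, 0],
  ],
  squeeze=60,
)

```text
time_s: 8.85
eef_pos: [599.2, -263.6, 61.7]
ee_rot: [0.0, 0.642, 0.767, 0.0]
force: [0.4, 0.3, 0.5]
grip_width: 0.814
grip_force: 0.0
```

Emit:
send_rows(
  targets=[
    [0.6, 0, 0, 0, 0, 0, 0],
    [0.6, 0, 0, 0, 0, 0, 0],
    [0.6, 0, 0, 0, 0, 0, 0],
    [1, 0, 0, 0, 0, 0, 0],
    [1, 0, 0, 0, 0, 0, 0],
    [1, 0, 0, 0, 0, 0, 0],
    [1, 0, 0, 0, 0, 0, 0],
    [1, 0, 0, 0, 0, 0, 0],
    [1, 0, 0, 0, 0, 0, 0],
    [1, 0, 0, 0, 0, 0, 0],
  ],
  squeeze=60,
)

```text
time_s: 10.1
eef_pos: [599.0, -263.5, 61.3]
ee_rot: [0.0, 0.642, 0.767, -0.0]
force: [0.3, -0.1, 0.6]
grip_width: 0.151
grip_force: 60.2
```

Gripped. Lift it straight up, then measure the slot from the first top and side pictures.

Emit:
send_rows(
  targets=[
    [1, 0, 0, -0.006, 0, 0, 0],
    [1, 0, 0, -0.01, 0, 0, 0],
    [1, 0, 0, -0.012, 0, 0, 0],
    [1, 0, 0, -0.012, 0, 0, 0],
    [1, 0, 0, -0.015, 0, 0, 0],
    [1, 0, 0, -0.015, 0, 0, 0],
    [1, 0, 0, -0.015, 0, 0, 0],
    [1, 0, 0, -0.015, 0, 0, 0],
    [1, 0, 0, -0.01, 0, 0, 0],
    [1, 0, 0, 0, 0, 0, 0],
  ],
)

```text
time_s: 11.35
eef_pos: [599.2, -263.6, 172.1]
ee_rot: [0.001, 0.642, 0.767, 0.0]
force: [0.3, 0.8, -1.8]
grip_width: 0.155
grip_force: 59.9
```

Run:
```python
from h import *
s=ctrl.sense();print(s['eef_pos'],s['force'],s['grip_width'],s['grip_force'])
T=ctrl.capture('top');S=ctrl.capture('side')
for n,p,(x0,y0,x1,y1) in(('top0',T,(215,205,255,245)),('side0',S,(238,170,275,200))):
    g=cv2.imread(f'pics/{n}.png');h=cv2.cvtColor(g,cv2.COLOR_BGR2HSV)
    m=((h[...,1]>60)|(h[...,2]<150)).astype(np.uint8)
    k=np.zeros_like(m);k[y0:y1,x0:x1]=1;
    c,l,st,ce=cv2.connectedComponentsWithStats(m*k)
    for i in range(1,c):
        if 20<st[i,4]<600:
            pts=np.argwhere(l==i)[:,::-1];X=np.array([atz(p,q,60)[:2] for q in pts],np.float32)
            print(n,st[i],ce[i].round(1),cv2.minAreaRect(X),X.mean(0))
for p,n in((T,'top0'),(S,'side0')):
    g=cv2.imread(f'pics/{n}.png');
    # plate outline
    h=cv2.cvtColor(g,cv2.COLOR_BGR2HSV);m=((h[...,1]<40)&(h[...,2]>150)).astype(np.uint8)
    c,l,st,ce=cv2.connectedComponentsWithStats(m);i=1+st[1:,4].argmax()
    pts=np.argwhere(l==i)[:,::-1];X=np.array([atz(p,q,60)[:2] for q in pts],np.float32);print('plate',st[i],cv2.minAreaRect(X))
```

```text
[ 599.23443131 -263.61612316  172.07564919] [ 0.28734731  0.82884787 -1.77077473] 0.15478711440633472 59.94445502758026
top0 [230 205  25   4  55] [245.1 205.8] ((550.7850952148438, 90.63151550292969), (7.319744110107422, 58.290645599365234), 0.16104640066623688) [552.46857  83.22625]
top0 [231 219   7  15  68] [234.  225.9] ((503.574951171875, 109.55201721191406), (10.6074857711792, 35.09741973876953), 82.59235382080078) [503.51837  109.475685]
side0 [248 185  15   3  44] [254.8 186. ] ((503.0668640136719, 104.64353942871094), (6.780371189117432, 35.424869537353516), 81.39350891113281) [502.77228 104.76313]
plate [ 205  203   59   47 2096] ((503.5772399902344, 109.23231506347656), (131.5800018310547, 96.30790710449219), 82.24828338623047)
plate [ 221    0   39   54 1813] ((529.931396484375, 946.9159545898438), (416.00335693359375, 149.18319702148438), 84.79961395263672)
```

Emit:
send_rows(
  targets=[
    [1, 0.03, 0.002, 0, 0, 0, 0],
    [1, 0.05, 0.004, 0, 0, 0, 0],
    [1, 0.055, 0.0045, 0, 0, 0, 0],
    [1, 0.055, 0.0045, 0, 0, 0, 0],
    [1, 0.055, 0.0045, 0, 0, 0, 0],
    [1, 0.055, 0.0045, 0, 0, 0, 0],
    [1, 0.04, 0.0035, 0, 0, 0, 0],
    [1, 0.026, 0.001, 0, 0, 0, 0],
    [1, 0, 0, 0, 0, 0, -0.16],
    [1, 0, 0, 0, 0, 0, -0.18],
  ],
)

```text
time_s: 12.7
eef_pos: [562.6, 102.3, 170.7]
ee_rot: [-0.001, 0.501, 0.866, -0.0]
force: [0.4, -0.3, -0.5]
grip_width: 0.151
grip_force: 60.0
```

Emit:
send_rows(
  targets=[
    [1, 0, 0, 0, 0, 0, -0.18],
    [1, 0, 0, 0, 0, 0, -0.18],
    [1, 0, 0, 0, 0, 0, -0.18],
    [1, 0, 0, 0, 0, 0, -0.18],
    [1, 0, 0, 0, 0, 0, -0.16],
    [1, 0, 0, 0, 0, 0, -0.04],
    [1, 0, 0, 0, 0, 0, 0],
    [1, 0, 0, 0, 0, 0, 0],
    [1, 0, 0, 0, 0, 0, 0],
    [1, 0, 0, 0, 0, 0, 0],
  ],
)

```text
time_s: 13.95
eef_pos: [563.0, 101.9, 171.3]
ee_rot: [-0.0, 0.067, 0.998, 0.0]
force: [0.5, -0.0, -2.1]
grip_width: 0.156
grip_force: 60.0
```

Run:
```python
from h import *
s=ctrl.sense();q=s['ee_rot'];print(s['time_s'],s['eef_pos'],np.degrees(2*np.arctan2(q[2],q[1])),s['force'],s['joints'][5])
p=cap('wrist','w3');np.savez('w3.npz',R=p['R'],t=p['t'],camera_matrix=p['camera_matrix'])
print(proj(p,[503.5,109.5,60]))
h=cv2.cvtColor(cv2.imread('pics/w3.png'),cv2.COLOR_BGR2HSV);m=((h[...,1]>60)|(h[...,2]<150)).astype(np.uint8)
c,l,st,ce=cv2.connectedComponentsWithStats(m)
for i in range(1,c):
    if st[i,4]>150:
        pts=np.argwhere(l==i)[:,::-1];X=np.array([atz(p,q,60)[:2] for q in pts[::max(1,len(pts)//3000)]],np.float32);print(st[i],cv2.minAreaRect(X),X.mean(0))
for q in('block_slot','rest_foot','rest_bar'):print(q,[(d['score'],d['point'],atz(p,d['point'],60).round(1)) for d in ctrl.landmark_of(q,p)[:1]])
```

```text
13.95 [562.97850988 101.86907297 171.26641035] 172.26192990987184 [ 0.49416604 -0.02302536 -2.09298114] -1.4614534240653307
[272.70599865 112.5314379 ]
[     0      0    560    420 203413] ((592.9036254882812, 104.1531982421875), (456.9998779296875, 311.2336730957031), 82.23329162597656) [588.7578  103.44355]
[ 260   82   20   59 1132] ((502.61810302734375, 107.54480743408203), (12.3118896484375, 36.73523712158203), 82.4675521850586) [502.25668 107.80646]
block_slot [(0.77, [285.3, 111.8], array([504.1, 117.7,  60. ]))]
rest_foot []
rest_bar [(0.93, [276.0, 295.0], array([634.5,  94.1,  60. ]))]
```

View pics/w3.png

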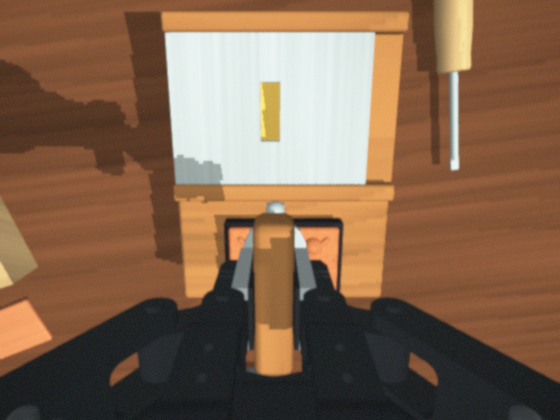

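The picture shows the slot at columns 260–280 and rows 82–141, and the pin tip at (277,207). The slot centre comes out at about (502.6, 107.5) with yaw -7.5°. I'll bring the pin just above the plate beside the slot, so both show in one view at the same height.

Emit:
send_rows(
  targets=[
    [1, 0.004, -0.0004, 0.008, 0, 0, 0],
    [1, 0.004, -0.0005, 0.008, 0, 0, 0],
    [1, 0.004, -0.0005, 0.008, 0, 0, 0],
    [1, 0.004, -0.0005, 0.008, 0, 0, 0],
    [1, 0.0045, -0.0005, 0.008, 0, 0, 0],
    [1, 0, 0, 0.007, 0, 0, 0],
    [1, 0, 0, 0, 0, 0, 0],
    [1, 0, 0, 0, 0, 0, 0],
    [1, 0, 0, 0, 0, 0, 0],
    [1, 0, 0, 0, 0, 0, 0],
  ],
)

```text
time_s: 15.4
eef_pos: [542.5, 102.2, 124.5]
ee_rot: [0.0, 0.067, 0.998, -0.0]
force: [0.2, 0.3, -1.7]
grip_width: 0.151
grip_force: 60.0
```

Run:
```python
from h import *
s=ctrl.sense();q=s['ee_rot'];print(s['time_s'],s['eef_pos'],np.degrees(2*np.arctan2(q[2],q[1])),s['force'])
p=cap('wrist','w4');np.savez('w4.npz',R=p['R'],t=p['t'],camera_matrix=p['camera_matrix'])
g=cv2.imread('pics/w4.png');h=cv2.cvtColor(g,cv2.COLOR_BGR2HSV);m=((h[...,1]>60)|(h[...,2]<150)).astype(np.uint8)
c,l,st,ce=cv2.connectedComponentsWithStats(m)
for i in range(1,c):
    if 400<st[i,4]<5000:
        pts=np.argwhere(l==i)[:,::-1];X=np.array([atz(p,q,60)[:2] for q in pts],np.float32);print(st[i],cv2.minAreaRect(X),X.mean(0))
u=proj(p,[502.7,107.7,60]);print(u)
x,y=int(u[0]),int(u[1]);a=g[max(0,y-70):y+130,x-100:x+100];print(max(0,y-70),x-100)
cv2.imwrite('pics/w4c.png',cv2.resize(a,None,fx=3,fy=3,interpolation=cv2.INTER_CUBIC))
```

```text
15.4 [542.47214795 102.2322283  124.45227698] 172.27506694588416 [ 0.17967702  0.27364344 -1.73868314]
[ 262  117   23   69 1550] ((502.37646484375, 107.37470245361328), (12.161090850830078, 37.13621520996094), 82.68148803710938) [502.19745 107.53344]
[273.52960425 152.31741082]
82 173
```

View pics/w4c.png

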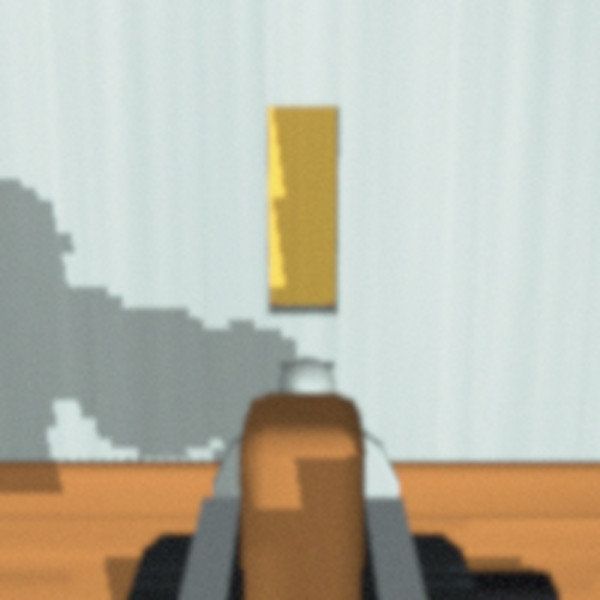

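The crop shows the slot at columns 269–337 (centre 303) and rows 105–311, and the pin's rounded tip at columns 281–333 (centre 307), top row ~358. I'll convert these to a relative offset.

Run:
```python
from h import *
p=dict(np.load('w4.npz'));yaw=np.radians(172.3);ex=np.array([np.cos(yaw),np.sin(yaw)]);ey=np.array([np.sin(yaw),-np.cos(yaw)])
T=np.array([542.47,102.23])
f=lambda c,r,z:atz(p,[c/3+173-.33,r/3+82-.33],z)[:2]-T
for n,v in(('pin tip z75',f(307,358,75.2)),('z78',f(307,358,78)),('slot c',f(303,208,60)),('slot far',f(303.5,106,60)),('slot near',f(303,308,60)),('slot L',f(269,208,60)),('slot R',f(338,208,60)),('barend',f(303,395,152))):print(n,v@ex,v@ey)
```

```text
pin tip z75 16.66524507108111 0.8399855637590179
z78 17.40474347748684 0.8275259541352733
slot c 40.86052825011291 0.1690828276192886
slot far 58.949049352374196 0.26749590982215793
slot near 22.27737273373096 0.1592255141236739
slot L 40.86517933278076 -6.01316709009749
slot R 40.855740300922015 6.5332566352025845
barend 32.915378886562124 0.07821872613843989
```

Emit:
send_rows(
  targets=[
    [1, 0.008, -0.0004, 0, 0, 0, 0],
    [1, 0.008, 0, 0, 0, 0, 0],
    [1, 0.008, 0, 0, 0, 0, 0],
    [1, 0.008, 0, 0, 0, 0, 0],
    [1, 0.006, 0, 0, 0, 0, 0],
    [1, 0.0026, 0, 0, 0, 0, 0],
    [1, 0, 0, 0.004, 0, 0, 0],
    [1, 0, 0, 0.003, 0, 0, 0],
    [1, 0, 0, 0.001, 0, 0, 0],
    [1, 0, 0, 0, 0, 0, 0],
  ],
)

```text
time_s: 16.7
eef_pos: [502.1, 107.3, 116.2]
ee_rot: [-0.0, 0.067, 0.998, -0.0]
force: [-0.4, -0.7, -0.7]
grip_width: 0.151
grip_force: 60.0
```

Emit:
send_rows(
  targets=[
    [1, 0, 0, 0.0005, 0, 0, 0],
    [1, 0, 0, 0.0005, 0, 0, 0],
    [1, 0, 0, 0.0005, 0, 0, 0],
    [1, 0, 0, 0.0005, 0, 0, 0],
    [1, 0, 0, 0.0005, 0, 0, 0],
    [1, 0, 0, 0.0005, 0, 0, 0],
    [1, 0, 0, 0.0005, 0, 0, 0],
    [1, 0, 0, 0, 0, 0, 0],
    [1, 0, 0, 0, 0, 0, 0],
    [1, 0, 0, 0, 0, 0, 0],
  ],
)

```text
time_s: 17.95
eef_pos: [502.1, 107.3, 112.8]
ee_rot: [0.0, 0.067, 0.998, 0.0]
force: [0.3, 0.3, -1.4]
grip_width: 0.15
grip_force: 60.0
```

Run:
```python
from h import *
s=ctrl.sense();print(s['time_s'],s['eef_pos'],s['force'],s['wrist_torque'],s['grip_width'])
```

```text
17.95 [502.084399   107.31510786 112.81485731] [ 0.27298303  0.29548226 -1.3528577 ] [-0.00901166  0.04732642  0.02064451] 0.14996193188116794
```

Emit:
send_rows(
  targets=[
    [1, 0, 0, 0.0005, 0, 0, 0],
    [1, 0, 0, 0.0005, 0, 0, 0],
    [1, 0, 0, 0.0005, 0, 0, 0],
    [1, 0, 0, 0.0005, 0, 0, 0],
    [1, 0, 0, 0.0005, 0, 0, 0],
    [1, 0, 0, 0, 0, 0, 0],
    [1, 0, 0, 0, 0, 0, 0],
    [1, 0, 0, 0, 0, 0, 0],
    [1, 0, 0, 0, 0, 0, 0],
    [1, 0, 0, 0, 0, 0, 0],
  ],
)

```text
time_s: 19.2
eef_pos: [502.1, 107.3, 110.3]
ee_rot: [0.0, 0.067, 0.998, -0.0]
force: [0.0, 0.1, -0.9]
grip_width: 0.154
grip_force: 60.0
```

Emit:
send_rows(
  targets=[
    [1, 0, 0, 0.001, 0, 0, 0],
    [1, 0, 0, 0.001, 0, 0, 0],
    [1, 0, 0, 0.001, 0, 0, 0],
    [1, 0, 0, 0.001, 0, 0, 0],
    [1, 0, 0, 0.001, 0, 0, 0],
    [1, 0, 0, 0.001, 0, 0, 0],
    [1, 0, 0, 0.001, 0, 0, 0],
    [1, 0, 0, 0.001, 0, 0, 0],
    [1, 0, 0, 0.001, 0, 0, 0],
    [1, 0, 0, 0, 0, 0, 0],
  ],
)

```text
time_s: 20.45
eef_pos: [502.0, 107.3, 101.2]
ee_rot: [-0.0, 0.067, 0.998, -0.0]
force: [-0.6, 0.2, -0.7]
grip_width: 0.154
grip_force: 60.0
```

Run:
```python
from h import *
s=ctrl.sense();print(s['time_s'],s['eef_pos'],s['force'],s['wrist_torque'],s['grip_width'])
```

```text
20.45 [502.03780836 107.28597536 101.22128856] [-0.62554281  0.18898502 -0.67293194] [ 0.00867997  0.023832   -0.0299416 ] 0.15375353764916885
```

Emit:
send_rows(
  targets=[
    [1, 0, 0, 0.001, 0, 0, 0],
    [1, 0, 0, 0.001, 0, 0, 0],
    [1, 0, 0, 0.001, 0, 0, 0],
    [1, 0, 0, 0.001, 0, 0, 0],
    [1, 0, 0, 0.001, 0, 0, 0],
    [1, 0, 0, 0, 0, 0, 0],
    [1, 0, 0, 0, 0, 0, 0],
    [1, 0, 0, 0, 0, 0, 0],
    [1, 0, 0, 0, 0, 0, 0],
    [1, 0, 0, 0, 0, 0, 0],
  ],
)

```text
time_s: 21.7
eef_pos: [502.1, 107.3, 96.3]
ee_rot: [0.0, 0.067, 0.998, -0.0]
force: [-0.8, 0.6, 2.2]
grip_width: 0.154
grip_force: 60.5
```

Emit:
send_rows(
  targets=[
    [1, 0, 0, 0.001, 0, 0, 0],
    [1, 0, 0, 0.001, 0, 0, 0],
    [1, 0, 0, 0.001, 0, 0, 0],
    [1, 0, 0, 0.001, 0, 0, 0],
    [1, 0, 0, 0.001, 0, 0, 0],
    [1, 0, 0, 0, 0, 0, 0],
    [1, 0, 0, 0, 0, 0, 0],
    [1, 0, 0, 0, 0, 0, 0],
    [1, 0, 0, 0, 0, 0, 0],
    [1, 0, 0, 0, 0, 0, 0],
  ],
)

```text
time_s: 22.95
eef_pos: [502.2, 107.3, 91.4]
ee_rot: [0.0, 0.067, 0.998, 0.0]
force: [-0.9, 0.1, 5.8]
grip_width: 0.155
grip_force: 61.0
```

Run:
```python
from h import *
s=ctrl.sense();print(s['time_s'],s['eef_pos'],s['force'],s['wrist_torque'],s['grip_width'])
```

```text
22.95 [502.17740009 107.29864634  91.43435124] [-0.93236804  0.10896415  5.80285598] [-0.05864034  0.1878489   0.00861203] 0.15457572889476237
```

Emit:
send_rows(
  targets=[
    [1, 0, 0, 0.0007, 0, 0, 0],
    [1, 0, 0, 0.0006, 0, 0, 0],
    [1, 0, 0, 0, 0, 0, 0],
    [1, 0, 0, 0, 0, 0, 0.08],
    [1, 0, 0, 0, 0, 0, 0.1],
    [1, 0, 0, 0, 0, 0, 0.1],
    [1, 0, 0, 0, 0, 0, 0.1],
    [1, 0, 0, 0, 0, 0, 0.1],
    [1, 0, 0, 0, 0, 0, 0.1],
    [1, 0, 0, 0, 0, 0, 0],
  ],
)

```text
time_s: 24.2
eef_pos: [502.5, 107.3, 90.3]
ee_rot: [0.001, 0.35, 0.937, 0.0]
force: [0.2, -0.3, 6.5]
grip_width: 0.148
grip_force: 61.1
```

Run:
```python
from h import *
s=ctrl.sense();print(s['time_s'],s['eef_pos'],s['force'],s['wrist_torque'],s['grip_width'])
```

```text
24.2 [502.50321456 107.27765888  90.33920214] [ 0.15768212 -0.29161398  6.50374617] [-0.02083849 -0.02277878 -0.0700945 ] 0.14833690196100768
```

Turning freely, with no side force. Remaining turn: 0.99 rad.

Emit:
send_rows(
  targets=[
    [1, 0, 0, 0, 0, 0, 0.12],
    [1, 0, 0, 0, 0, 0, 0.12],
    [1, 0, 0, 0, 0, 0, 0.12],
    [1, 0, 0, 0, 0, 0, 0.12],
    [1, 0, 0, 0, 0, 0, 0.12],
    [1, 0, 0, 0, 0, 0, 0.12],
    [1, 0, 0, 0, 0, 0, 0.12],
    [1, 0, 0, 0, 0, 0, 0.1],
    [1, 0, 0, 0, 0, 0, 0.05],
    [1, 0, 0, 0, 0, 0, 0],
  ],
)

```text
time_s: 25.45
eef_pos: [502.5, 107.3, 90.4]
ee_rot: [0.0, 0.753, 0.658, 0.0]
force: [-0.3, -0.3, 6.7]
grip_width: 0.152
grip_force: 61.1
```

Run:
```python
from h import *
s=ctrl.sense();q=s['ee_rot'];print(s['time_s'],s['eef_pos'],np.degrees(2*np.arctan2(q[2],q[1])),s['force'],s['wrist_torque'],s['grip_width'])
```

```text
25.45 [502.49414306 107.30807357  90.36501877] 82.28974923722755 [-0.29973337 -0.31586717  6.65270465] [-0.00995404  0.04850006 -0.00572555] 0.15151881895114483
```

Emit:
send_rows(
  targets=[
    [1, 0, 0, -0.001, 0, 0, 0],
    [1, 0, 0, -0.001, 0, 0, 0],
    [1, 0, 0, -0.001, 0, 0, 0],
    [1, 0, 0, -0.001, 0, 0, 0],
    [1, 0, 0, -0.001, 0, 0, 0],
    [1, 0, 0, -0.0005, 0, 0, 0],
    [1, 0, 0, 0, 0, 0, 0],
    [1, 0, 0, 0, 0, 0, 0],
    [1, 0, 0, 0, 0, 0, 0],
    [1, 0, 0, 0, 0, 0, 0],
  ],
)

```text
time_s: 26.7
eef_pos: [502.1, 107.3, 95.5]
ee_rot: [0.0, 0.753, 0.658, 0.0]
force: [2.0, 0.3, 3.0]
grip_width: 0.153
grip_force: 60.7
```

Run:
```python
from h import *
s=ctrl.sense();q=s['ee_rot'];print(s['time_s'],s['eef_pos'],np.degrees(2*np.arctan2(q[2],q[1])),s['force'],s['wrist_torque'],s['grip_width'])
```

```text
26.7 [502.14873998 107.30569837  95.485586  ] 82.32266704958322 [1.97643615 0.33751629 3.00386545] [ 0.00304184 -0.5919761  -0.01771388] 0.15252458702003688
```

The pad force matches the depth, so the pin is in the groove, with a light 2 N touch on one side. I'll ease +0.8 mm in x and 0.5 mm up, then release.

Emit:
send_rows(
  targets=[
    [1, 0, 0.0004, 0, 0, 0, 0],
    [1, 0, 0.0004, 0, 0, 0, 0],
    [1, 0, 0, -0.0005, 0, 0, 0],
    [1, 0, 0, 0, 0, 0, 0],
    [1, 0, 0, 0, 0, 0, 0],
    [1, 0, 0, 0, 0, 0, 0],
    [1, 0, 0, 0, 0, 0, 0],
    [1, 0, 0, 0, 0, 0, 0],
    [1, 0, 0, 0, 0, 0, 0],
    [1, 0, 0, 0, 0, 0, 0],
  ],
)

```text
time_s: 27.95
eef_pos: [502.7, 107.2, 95.9]
ee_rot: [-0.0, 0.753, 0.658, -0.0]
force: [-0.8, 0.2, 2.2]
grip_width: 0.154
grip_force: 60.6
```

Run:
```python
from h import *
s=ctrl.sense();q=s['ee_rot'];print(s['time_s'],s['eef_pos'],s['force'],s['wrist_torque'],s['grip_width'])
```

```text
27.95 [502.73549627 107.21209334  95.93579851] [-0.83950558  0.23453339  2.19172414] [ 0.09756787  0.29921396 -0.02484846] 0.15405267569882278
```

Emit:
send_rows(
  targets=[
    [1, 0, 0, 0, 0, 0, 0],
    [1, 0, 0, 0, 0, 0, 0],
    [1, 0, 0, 0, 0, 0, 0],
    [0.6, 0, 0, 0, 0, 0, 0],
    [0.6, 0, 0, 0, 0, 0, 0],
    [0.3, 0, 0, 0, 0, 0, 0],
    [0.3, 0, 0, 0, 0, 0, 0],
    [0, 0, 0, 0, 0, 0, 0],
    [0, 0, 0, 0, 0, 0, 0],
    [0, 0, 0, 0, 0, 0, 0],
  ],
  squeeze=20,
)

```text
time_s: 29.2
eef_pos: [502.9, 107.2, 96.0]
ee_rot: [0.0, 0.753, 0.658, 0.0]
force: [0.1, 0.3, 0.6]
grip_width: 0.5
grip_force: 0.0
```

Emit:
send_rows(
  targets=[
    [0, 0, 0, -0.005, 0, 0, 0],
    [0, 0, 0, -0.01, 0, 0, 0],
    [0, 0, 0, -0.015, 0, 0, 0],
    [0, 0, 0, -0.02, 0, 0, 0],
    [0, 0, 0, -0.02, 0, 0, 0],
    [0, 0, 0, -0.02, 0, 0, 0],
    [0, 0, 0, -0.01, 0, 0, 0],
    [0, 0, 0, 0, 0, 0, 0],
    [0, 0, 0, 0, 0, 0, 0],
    [0, 0, 0, 0, 0, 0, 0],
  ],
)

```text
time_s: 30.45
eef_pos: [502.6, 107.2, 195.4]
ee_rot: [-0.0, 0.753, 0.658, -0.0]
force: [-0.0, 0.3, -0.5]
grip_width: 0.498
grip_force: 0.0
```

Run:
```python
from h import *
s=ctrl.sense();print(s['time_s'],s['eef_pos'],s['force'],s['grip_width'])
p=cap('wrist','w5');q=cap('side','s5')
a=cv2.imread('pics/w5.png')[:,80:480];b=cv2.imread('pics/s5.png')[130:235,205:325]
c=np.zeros((420,800,3),np.uint8);c[:,:400]=a;b=cv2.resize(b,None,fx=3.33,fy=3.33,interpolation=2);c[:b.shape[0],400:400+b.shape[1]]=b[:420,:400]
cv2.imwrite('pics/m5.png',c)
u=ctrl.landmark_of('rest_bar',p)[:1];v=ctrl.landmark_of('rest_bar',q)[:1];print(u,v)
if u and v: print(tri([ray(p,u[0]['point']),ray(q,v[0]['point'])]))
print(proj(p,[502.9,107.4,124]),proj(q,[502.9,107.4,115]))
```

```text
30.45 [502.61647686 107.18416523 195.38033944] [-0.02820423  0.26535129 -0.49184379] 0.49794611441729447
[{'point': [275.2, 215.7], 'score': 0.66}] [{'point': [247.5, 163.3], 'score': 0.7}]
(array([496.68109938, 111.65762172, 134.21218384]), [6.7, 6.7])
[275.28563159 217.11892683] [253.54730042 169.82047712]
```

View pics/m5.png

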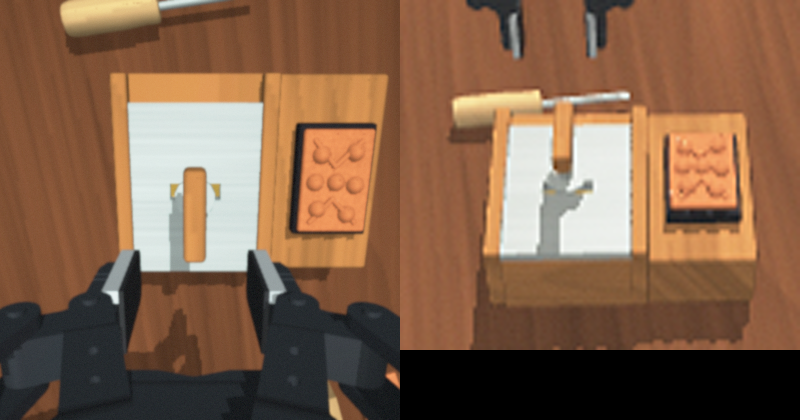

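The wrist view shows the rest upright with its bar across the slot, centred at column 275, row 215, where the home pose predicts about (275, 217). The block frame is parallel to the bar. The side view agrees, with the gripper clear above and the graver untouched. The force trend during the rise shows the foot reached the plate, so I'm handing in.

```bash
python3 -c "
from rig import ctrl
print(ctrl.finish_job())"
```

```text
the job is handed in; nothing more can be done
None
```

The rest stands upright on its own with its T-foot turned into the cross groove under the plate, and the job is handed in at about 31 s; the highest force I read at the wrist was under 7 N, and no verdict came back.

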